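# Torch held on the light switch

## Robot

A 6-joint arm with a two-finger parallel gripper is mounted at the origin on the work surface. World frame = base frame: x ahead of the robot, y to its left, z up, the work surface at z = 0. Lengths are in m, angles in rad, forces in N, time in s.
With the tool pointing down it reaches from about 0.325 to 0.875 m from the base axis. Payload 4.4 kg.
Tool frame: the origin (TCP) lies midway between the tips of the shut fingers; the grasp point (between the pads) lies 19 mm behind it; x points along the fingers, y is the direction in which the jaws open and shut, and the axes are right-handed (so a half turn about x gives the same grasp; the last joint's range is limited). The gripper opens to 85 mm and grips with 20 to 120 N. Pads are 22 mm wide; open, the fingers measure 114 mm over their backs; the gripper's body (76 mm by 85 mm) begins 54 mm behind the grasp point. The pads swing forward as they close: fully open they stand 13 mm farther back than shut.
Start: joints at [1.153, 0.207, 1.542, -0, 1.393, -0.15], TCP at [0.152, 0.555, 0.194] pointing down, gripper open.
Joint ranges: [-2.73, 2.73], [-0.86, 2.22], [0.23, 2.46], [-1.11, 4.25], [0.08, 2.63], [-2.82, 2.82]. Speed limits (rad/s): [2.79, 2.79, 3.14, 3.14, 3.14, 3.14].

## Interface

Orientations are given as a unit quaternion [x, y, z, w].
In Python, from cell import r gives the robot as it stands.
- The arm moves only by the tool step_arm, never from a script. Its argument "moves" is one flat list of numbers, 5 for each row, row after row: the opening, from 0 (shut) to 1 (fully open), then the shift along the tool's x, y, z in m, then the turn about the tool's x in rad. In form: [grip, x, y, z, yaw, grip, x, y, z, yaw, ...]. A call has exactly 10 rows; each row is the pose to reach, as a shift and turn from the pose commanded when the call began, along the tool's axes at that moment; what a row does not reach only later rows make up. A row lasts 1/10 s, in which the tool goes at most 50 mm and 8.59 degrees, less where a joint would pass 70% of its speed; a pose out of reach is approached as far as the arm can. A call with a gripper value outside its range is refused whole. The fingers move at their own pace and stop on an object; "newtons" is the grip in N (left out, the last holds). Time passes only in rows, so rows that repeat a pose let the fingers close, or fill a call up. It gives the time, the measured TCP pose, the force and the opening at its end, in the units of the state.
- r.state(): the state, without advancing time (a new reading comes with each control period).
- r.get_image(name): name is "side" or "top" or "wrist"; returns a dict with "pixels" (480x640x3 uint8, red, green, blue), "fx", "fy", "cx", "cy" (pixels), "dist" ([k1, k2, p1, p2, k3] as OpenCV has them; the pictures are not rectified), "R" (3x3) and "t" (3): a world point X has camera coordinates R X + t; the wrist camera has in their place "tool_from_camera" (4x4, takes a point from camera to tool coordinates, whose origin is the TCP and whose axes are the tool frame's). Camera axes: x right, y down, z forward; pixel columns grow to the right and rows downward; lengths in m; the calibration is good to about 2 mm. A picture is of the moment at which its call begins: read the wrist's pose just before it. There is no depth.
- r.sign_off(): hands the job in, once; it reports no verdict.
Trained networks look in the newest picture that a camera, given by its name, has taken for a name from the list of things; names that differ only in an ending like _2 or _b are one class to them, and where a whole thing is asked for, a point or a joint stands for the part that bears it (a point fixed in the world has none). Each returns a list of dicts, best first, with "conf" (0 to 1); they miss things now and then, are a little off and sometimes report something else, mostly with a low value. They report only what shows in the picture. A call takes as long as a camera call. They do not tell look-alikes from the thing itself.
- r.find_in(camera, label): "at" ([row, column] in pixels, amid what is visible of it).
- r.mark_of(camera, label): "at" ([row, column] in pixels: a listed point, or the origin of a listed thing).
The state is a dict: "t": time; "q": joint angles; "joint_velocities": joint speeds; "joint_torque": joint torques, N m; "tool_pos": TCP position; "ee_rot": TCP orientation; "force": force on the tool from outside, world axes, zero at the start; "moment": the same for the moment, N m; "width": finger opening in m.
Only numpy, scipy, OpenCV 4.12 (cv2) and the standard library are available. Lean on these libraries where they do the work, as an engineer would, in place of code of your own. Each camera call takes 0.05 s, during which the arm holds its last target.

## Task

The mains is off for a repair of the white toggle-switch base at the back of the counter, and the torch lies there with its button turned away. Leave the torch lying on the counter (do not pick it up): roll it until its push button is uppermost and point its lens at the switch base, then press the spring button fully home with the fingers and keep it there; the program finishes while the gripper still holds the button down, so that the light stays on the switch. Leave the pot, trivet, measuring cup and salt shaker where they are.

Things in the scene. Friction and masses are not known exactly. Their poses are not given: they have to be found in the camera images.
- torch_mid (a point): Straight two-cell torch, loose, 0.4 kg, 180 mm long. Point on its long axis, half-way along, 25 mm above the counter. x axis towards the lens, z axis out through the push button (up when the button is uppermost). At the start the lens points away from the robot within 0.45 rad; the button is turned 1 to 3.14 rad from uppermost, to either side, so may be underneath.
- torch_grip (a point): Point on the torch's axis, 15 mm from its middle towards the tail, in the bare aluminium tube, 37 mm diameter (from 70 mm behind the middle to 48 mm ahead), to push or grip. The torch rests and rolls on two black rubber ends, 50 mm diameter: tail cap 20 mm long, head 35 mm long. Pushed at the tube it rolls without slipping, 25 mm of travel per rad, and coasts on some cm if not stopped.
- torch_clip (a point): Middle of the flat steel belt clip, 13 mm wide and 67 mm long, lying against the tube exactly opposite the button and 24 mm nearer the tail than the torch's middle; it stands out 2.5 mm and does not hinder gripping. Seen when the button is underneath.
- button_top (a point): Centre of the flat top of the torch's black rubber push button, 18 mm diameter, 30 mm from the torch's middle towards the lens. Unpressed the top is 24 mm from the torch's axis: 5.5 mm proud of the tube, 1 mm lower than the rubber ends. z axis outward. The point moves with the button. The head's full width begins 25 mm ahead of the button's centre.
- torch_button (a joint): Travel of the momentary push button into the torch: 0 released, 0.0035 m fully home. It springs back when let go; it takes 2 N to start and 7 N fully home.
- switch_mid (a point): Middle of the front plate of the white plastic toggle-switch base, fixed at the back edge of the counter, 48 mm above the counter. The front plate is 86 mm wide, 84 mm high and faces the robot (-x) squarely; the short toggle stands 20 mm out of its middle.
- pot: Stainless pot, 180 mm diameter, 102 mm high, with two side loop handles (230 mm over the handles); origin at the centre of its underside. Stands on the trivet, left of the work.
- trivet: Hard silicone trivet under the pot, a disc 204 mm in diameter and 8 mm thick; origin at the centre of its underside.
- measuring_cup: Green plastic measuring cup, 84 mm rim, 97 mm high, loop handle; origin at the centre of its underside. Stands right of the work.
- salt_shaker: Glass salt shaker with a steel cap, 44 mm diameter, 81 mm high; origin at the centre of its underside. Stands right of the work.
Mind the look-alikes: they are no part of the job. Of the things that look like the part that bears torch_mid, the middle-sized one is meant.

How it is judged:
On the way:
1. the torch lies on the counter with its button uppermost, the button not yet pressed (angle between torch_mid's own z axis and vertical below 0.35 rad and height (world z) of torch_mid below 0.033 m and value of joint torch_button below 0.0015 m), for 0.2 s.
At the end, for the whole second after the job is handed in: Torch lying on the counter, button within 0.35 rad of straight up, lens towards the switch base and its axis line passing within 45 mm of the middle of the base; the fingers hold the button at least 2.8 of its 3.5 mm down, with more than 2 N (angle between torch_mid's own z axis and vertical below 0.35 rad and height (world z) of torch_mid below 0.033 m and y of switch_mid in the frame of torch_mid between -0.045 and 0.045 m and x of switch_mid in the frame of torch_mid above 0.05 m and value of joint torch_button above 0.0028 m and contact force between torch_button_c0 and the fingers above 2 N); the arm keeps its last pose, push and grip.
It fails at once if the torch is picked up (its middle rises more than 20 mm) (height (world z) of torch_mid above 0.045 m).
It fails at once if the pot, trivet, measuring cup or salt shaker is moved more than 20 mm (distance of any of pot, trivet, measuring_cup, salt_shaker from where it was at the start of the episode above 0.02 m).
It fails at once if the pot, measuring cup or salt shaker is tipped (angle between any of pot, measuring_cup, salt_shaker's own z axis and vertical above 0.3 rad).
It also fails if it takes over 51 s, if anything falls off the work surface, if the arm or the gripper's body presses on something with over 40 N, if the wrist force passes 120 N, or if a joint passes its speed limit or range.

## Working session

There is one attempt and no reset: what is moved stays moved. The work goes in short steps, Python scripts to look and compute and a tool call to move; the robot and the scene stay as the last step left them, time stands still between calls to the robot, and variables do not carry over. Pictures are saved under pics/ and viewed, and the job is handed in when it is done.

Besides the shell and the picture viewer there is one more tool, called after ">>>" as a command line: name --argument value ..., lists and objects as JSON in quotes. step_arm: Moves the arm, as the interface text tells. Its arguments: {"type":"object","properties":{"moves":{"type":"array","items":{"type":"number"}},"newtons":{"type":"number"}},"required":["moves"]}

```bash
mkdir -p pics; ls; cat > h.py <<'E'
import numpy as np, cv2
from cell import r
def K(im): return np.array([[im['fx'],0,im['cx']],[0,im['fy'],im['cy']],[0,0,1.]])
def save(im,name,crop=None,scale=1):
    p=im['pixels'][:,:,::-1]
    if crop: p=p[crop[0]:crop[1],crop[2]:crop[3]]
    if scale!=1: p=cv2.resize(p,None,fx=scale,fy=scale,interpolation=cv2.INTER_CUBIC)
    cv2.imwrite('pics/'+name,p)
def ray(im,rc,pose=None):
    u=cv2.undistortPoints(np.array([[[rc[1],rc[0]]]],float),K(im),np.array(im['dist'])).ravel()
    d=np.array([u[0],u[1],1.])
    if 'R' in im:
        R=np.array(im['R']);t=np.array(im['t']); return -R.T@t, R.T@d
    from scipy.spatial.transform import Rotation as Ro
    T=np.array(im['tool_from_camera']); Rt=Ro.from_quat(pose['ee_rot']).as_matrix()
    return Rt@T[:3,3]+np.array(pose['tool_pos']), Rt@T[:3,:3]@d
def onz(im,rc,z,pose=None):
    o,d=ray(im,rc,pose); return o+d*(z-o[2])/d[2]
def proj(im,X):
    R=np.array(im['R']);t=np.array(im['t'])
    p,_=cv2.projectPoints(np.array([X],float),cv2.Rodrigues(R)[0],t,K(im),np.array(im['dist'])); return p.ravel()[::-1]
E
python3 - <<'E'
from h import *
s=r.state();print({k:np.round(v,3) for k,v in s.items()})
for c in ['top','side']:
    im=r.get_image(c); save(im,c+'0.png')
    for l in ['torch_mid','torch_grip','torch_clip','button_top','switch_mid','pot','measuring_cup','salt_shaker']:
        print(c,l,[(np.round(d['at']),round(d['conf'],2)) for d in r.mark_of(c,l)][:4],'|',[(np.round(d['at']),round(d['conf'],2)) for d in r.find_in(c,l)][:4] )
E
```

```text
pics
{'t': np.float64(0.0), 'q': array([ 1.153,  0.207,  1.543, -0.   ,  1.393, -0.151]), 'joint_velocities': array([-0.   , -0.   ,  0.001,  0.001, -0.   ,  0.   ]), 'joint_torque': array([ 1.0000e-03, -3.8303e+01, -2.9160e+01, -0.0000e+00,  1.0000e-02,
       -0.0000e+00]), 'tool_pos': array([0.151, 0.554, 0.193]), 'ee_rot': array([ 0.093,  0.701, -0.095,  0.701]), 'force': array([ 1.09 , -0.101,  0.54 ]), 'moment': array([-0.04 ,  0.058,  0.026]), 'width': np.float64(0.085)}
top torch_mid [(array([251., 275.]), 0.7), (array([328., 411.]), 0.69), (array([235., 330.]), 0.68)] | [(array([250., 276.]), 0.77), (array([332., 407.]), 0.7), (array([238., 333.]), 0.63)]
top torch_grip [(array([337., 405.]), 0.93), (array([239., 342.]), 0.74), (array([247., 278.]), 0.73), (array([238., 334.]), 0.66)] | [(array([333., 408.]), 0.85), (array([248., 278.]), 0.73), (array([235., 331.]), 0.63)]
top torch_clip [(array([238., 341.]), 0.97), (array([342., 403.]), 0.97), (array([234., 330.]), 0.67), (array([245., 276.]), 0.65)] | [(array([234., 330.]), 0.86), (array([335., 407.]), 0.61), (array([248.
[... 725 characters left out ...]
(array([239., 290.]), 0.61)] | [(array([378., 263.]), 0.91), (array([267., 328.]), 0.64), (array([238., 287.]), 0.62), (array([187., 289.]), 0.45)]
side torch_clip [(array([282., 327.]), 0.65)] | [(array([240., 288.]), 0.83), (array([376., 261.]), 0.63), (array([272., 327.]), 0.59)]
side button_top [(array([374., 291.]), 0.43)] | [(array([378., 295.]), 0.64)]
side switch_mid [(array([236., 414.]), 0.65)] | [(array([234., 425.]), 0.7), (array([184., 299.]), 0.54)]
side pot [(array([168., 292.]), 0.61)] | [(array([154., 289.]), 0.84)]
side measuring_cup [(array([417., 392.]), 0.73), (array([168., 291.]), 0.46)] | [(array([407., 401.]), 0.84)]
side salt_shaker [(array([360., 439.]), 0.82)] | []
```

View pics/top0.png

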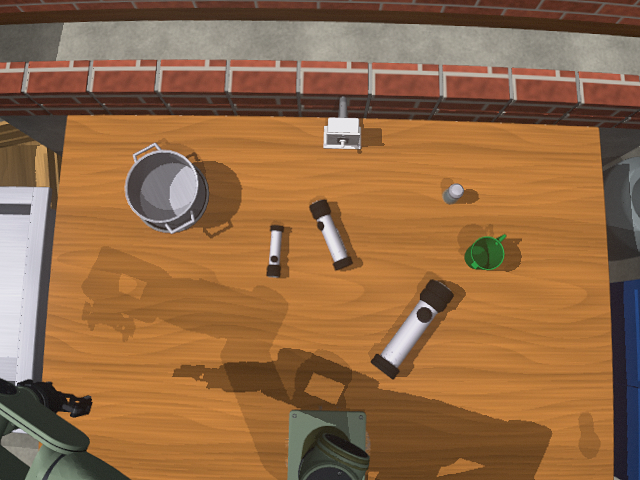

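View pics/side0.png

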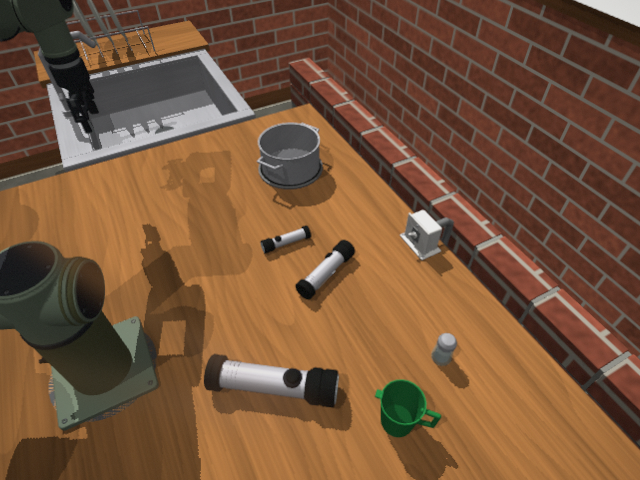

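Three torch-like things show in the top view: small at (250,275), middle-sized at (235,331) and large at (330,412). The middle-sized one is meant, so I'll crop it and measure it.

```bash
python3 - <<'E'
from h import *
im=r.get_image('top'); save(im,'top_c.png',(190,285,270,390),6)
im2=r.get_image('side'); save(im2,'side_c.png',(225,310,280,380),7)
for a,b in [((202,318),(268,344)),((228,277),(275,273)),((285,440),(372,385))]:
    A=onz(im,a,.025);B=onz(im,b,.025);print(A,B,np.linalg.norm(A-B))
print('sw top',onz(im,(141,343),.048))
o,d=ray(im2,(234,416));
for x in (.8,.75): print(o+d*(x-o[0])/d[0])
E
```

```text
[0.62219882 0.03611579 0.025     ] [ 0.45219638 -0.03433183  0.025     ] 0.18402092059903774
[0.55125889 0.14001515 0.025     ] [0.42990977 0.14579257 0.025     ] 0.12148657801754789
[ 0.41422883 -0.27991102  0.025     ] [ 0.19447492 -0.14142615  0.025     ] 0.25974957552554556
sw top [ 0.78141655 -0.02519513  0.048     ]
[ 0.8        -0.01604804  0.03226188]
[ 0.75       -0.06580018  0.10527301]
```

View pics/top_c.png

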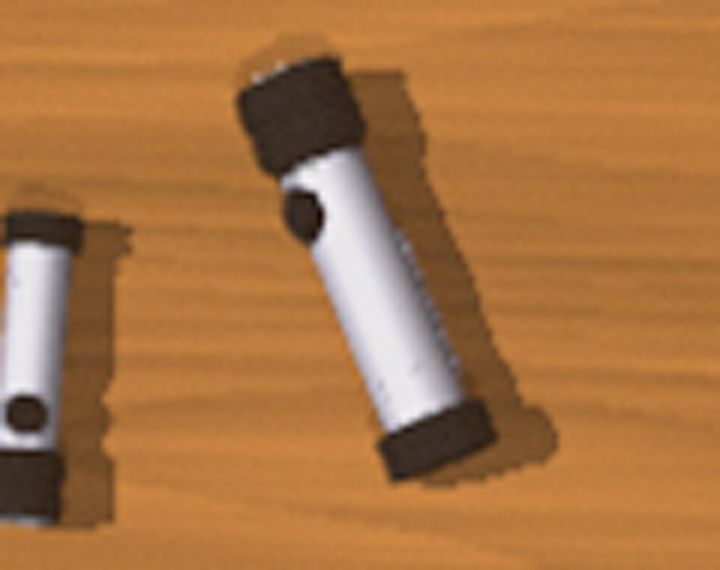

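View pics/side_c.png

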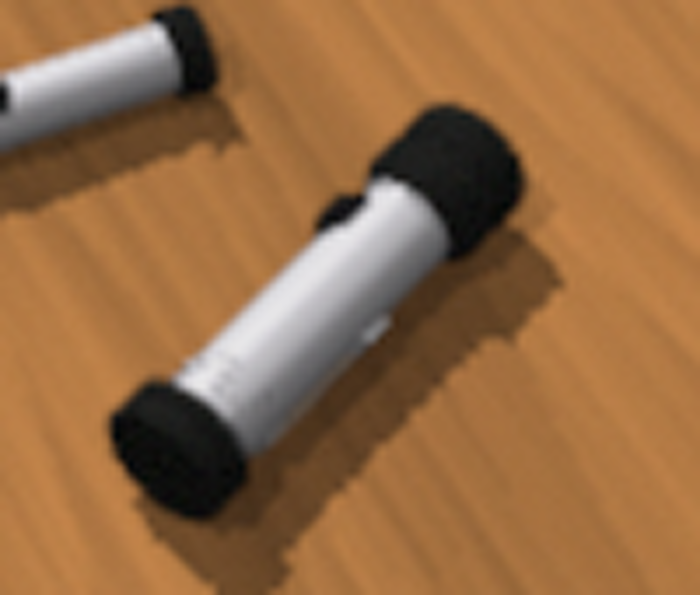

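The middle one measures 0.184 m against 180 mm, while the others measure 0.12 and 0.26 m. Its button shows left of the axis at (226,321) in the top view. Next I'll fit its pose and work out the reach.

```bash
cat > fit.py <<'E'
from h import *
from scipy.spatial.transform import Rotation as Ro
def toolgoal(s,X,head):
    # shift in tool axes & yaw turn so that tool y is perpendicular to heading
    R=Ro.from_quat(s['ee_rot']).as_matrix()
    d=R.T@(np.array(X)-s['tool_pos'])
    yv=R[:,1]; want=np.array([-np.sin(head),np.cos(head),0])
    ang=[]
    for sg in (1,-1):
        w=R.T@(sg*want); ang.append(np.arctan2(w[2],w[1]))
    return d,ang,R
E
python3 - <<'E'
from fit import *
im=r.get_image('top'); s=r.state()
tail=onz(im,(266.3,343.9),.025);hd=onz(im,(203.2,318.3),.025)
print(tail,hd,np.linalg.norm(hd-tail)); m=(tail+hd)/2; h=np.arctan2(*(hd-tail)[1::-1]); print('mid',m,'head',h)
ax=np.array([np.cos(h),np.sin(h),0]);lt=np.array([-np.sin(h),np.cos(h),0])
for th in np.arange(.6,1.8,.1):
    print(round(th,1),np.round(proj(im,m+.03*ax+.0215*(lt*np.sin(th)+np.array([0,0,np.cos(th)]))),1))
print('cam',ray(im,(0,0))[0])
g=m-.015*ax; d,a,R=toolgoal(s,[g[0],g[1],.15],h);print(g,d,a,'\n',R.round(3))
E
```

```text
[ 0.45653173 -0.03399911  0.025     ] [0.61903496 0.03525814 0.025     ] 0.176646162249037
mid [0.53778334 0.00062951 0.025     ] head 0.40287811200713775
0.6 [224.3 322.3]
0.7 [224.6 321.7]
0.8 [225.  321.1]
0.9 [225.3 320.6]
1.0 [225.6 320.1]
1.1 [225.8 319.7]
1.2 [226.1 319.4]
1.3 [226.3 319.2]
1.4 [226.5 319. ]
1.5 [226.7 318.9]
1.6 [226.9 318.9]
1.7 [227. 319.]
1.8 [227.1 319.1]
cam [0.32924316 0.02188349 1.36387144]
[ 0.5239843 -0.0052515  0.025    ] [ 0.0444069  -0.44194678  0.50679064] [np.float64(-0.6696662317490416), np.float64(2.4719264218407515)] 
 [[ 0.     0.264  0.965]
 [ 0.     0.965 -0.264]
 [-1.     0.     0.   ]]
```

>>> step_arm --moves '[1, 0, -0.03, 0.034, -0.067, 1, 0, -0.06, 0.068, -0.134, 1, 0, -0.09, 0.102, -0.2, 1, 0, -0.12, 0.136, -0.268, 1, 0, -0.15, 0.17, -0.335, 1, 0, -0.18, 0.204, -0.4, 1, 0, -0.21, 0.238, -0.468, 1, 0, -0.24, 0.272, -0.535, 1, 0, -0.27, 0.306, -0.6, 1, 0, -0.3, 0.34, -0.67]'

```text
t: 2.85
tool_pos: [0.4014, 0.174, 0.1948]
ee_rot: [-0.142, 0.692, 0.143, 0.693]
force: [0.4, 0.6, 0.5]
width: 0.0854
```

```bash
python3 - <<'E'
from fit import *
s=r.state();print(s['t'],s['tool_pos'],s['q'])
d,a,R=toolgoal(s,[.524,-.005,.194],.403);print(d,a)
E
```

```text
2.85 [0.40136125 0.17402336 0.19478775] [ 2.10637556e-01 -9.67607216e-02  1.85993466e+00  1.70624997e-04
  1.37716955e+00 -1.76616291e+00]
[ 0.00085719 -0.21290358  0.04197117] [np.float64(0.0029714611804787334), np.float64(-3.1386211924093144)]
```

>>> step_arm --moves '[1, 0, -0.04, 0.008, 0, 1, 0, -0.08, 0.016, 0, 1, 0, -0.12, 0.024, 0, 1, 0, -0.16, 0.032, 0, 1, 0, -0.2, 0.04, 0, 1, 0, -0.213, 0.042, 0, 1, 0, -0.213, 0.042, 0, 1, 0, -0.213, 0.042, 0, 1, 0, -0.213, 0.042, 0, 1, 0, -0.213, 0.042, 0]'

```text
t: 3.85
tool_pos: [0.522, -0.0024, 0.1945]
ee_rot: [-0.142, 0.693, 0.142, 0.693]
force: [0.6, -0.8, -0.3]
width: 0.0852
```

```bash
python3 - <<'E'
from fit import *
s=r.state();print(s['t'],s['tool_pos'])
im=r.get_image('wrist');save(im,'w1.png');print(np.array(im['tool_from_camera']).round(3))
for l in ['torch_mid','torch_grip','button_top','torch_clip','switch_mid']:
    for d in r.mark_of('wrist',l)[:2]: print(l,np.round(d['at'],1),d['conf'],onz(im,d['at'],.025,s))
E
```

```text
3.85 [ 0.52201037 -0.00244414  0.19445104]
[[-0.    -0.327  0.945 -0.179]
 [ 1.    -0.     0.    -0.   ]
 [ 0.     0.945  0.327 -0.084]
 [ 0.     0.     0.     1.   ]]
torch_mid [236.1 446. ] 0.72 [0.49195849 0.13813753 0.025     ]
torch_mid [226.2 318.7] 0.58 [0.53738186 0.00334123 0.025     ]
torch_grip [242.1 439.6] 0.92 [0.50096587 0.13505346 0.025     ]
torch_grip [213.3 318.7] 0.6 [ 0.52405383 -0.00236378  0.025     ]
button_top [395.7 556.8] 0.59 [0.63133328 0.4031986  0.025     ]
button_top [226.6 461.9] 0.58 [0.47532072 0.14892643 0.025     ]
torch_clip [206.1 301.7] 0.75 [ 0.52393895 -0.02225508  0.025     ]
torch_clip [244.9 432.5] 0.71 [0.50704248 0.12930761 0.025     ]
switch_mid [395.5 220.1] 0.61 [ 0.80770949 -0.02562544  0.025     ]
switch_mid [395.  553.4] 0.19 [0.63208657 0.39764754 0.025     ]
```

View pics/w1.png

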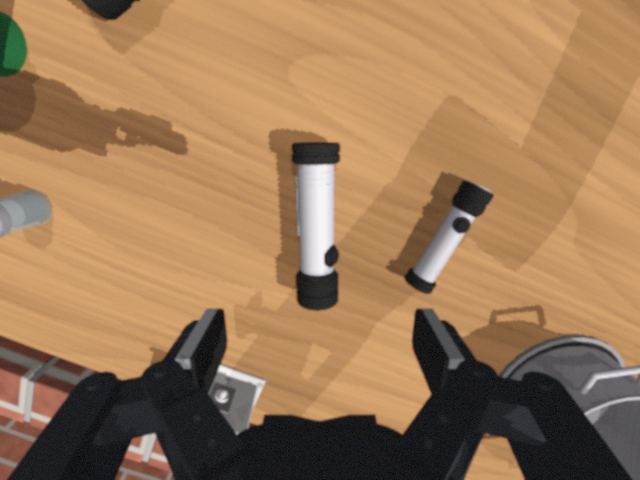

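```bash
python3 - <<'E'
from fit import *
s=r.state()
im=r.get_image('wrist');save(im,'w1c.png',(130,320,270,370),6) 
p=im['pixels'].astype(int)
for row in (205,250,256,260,290,155): print(row,[int(p[row,c].sum()//3) for c in range(288,348)])
Rt=Ro.from_quat(s['ee_rot']).as_matrix();T=np.array(im['tool_from_camera'])
def pj(X):
    c=T[:3,:3].T@(Rt.T@(np.array(X)-s['tool_pos'])-T[:3,3])
    q,_=cv2.projectPoints(c.reshape(1,3),np.zeros(3),np.zeros(3),K(im),np.array(im['dist']));return q.ravel()[::-1]
h=.403
ax=np.array([np.cos(h),np.sin(h),0]);lt=np.array([-np.sin(h),np.cos(h),0]);up=np.array([0,0,1.])
m=np.array([.537,.0025,.025])
print('ends',pj(m-.09*ax),pj(m+.09*ax),'tube edges',pj(m+.0185*lt),pj(m-.0185*lt))
for th in np.arange(.8,1.7,.1):
    n=lt*np.sin(th)+up*np.cos(th);t=lt*np.cos(th)-up*np.sin(th);b=m+.03*ax+.024*n
    print(round(th,1),pj(b).round(1),'edges',pj(b-.009*t).round(1)[1],pj(b+.009*t).round(1)[1])
E
```

```text
205 [101, 105, 101, 101, 103, 104, 98, 99, 102, 110, 118, 117, 116, 127, 131, 148, 157, 168, 176, 184, 193, 198, 206, 210, 218, 221, 225, 229, 233, 238, 241, 243, 244, 244, 245, 245, 245, 244, 244, 242, 239, 233, 227, 223, 215, 205, 191, 170, 158, 157, 158, 158, 156, 158, 156, 157, 155, 157, 156, 159]
250 [95, 94, 101, 94, 97, 99, 97, 103, 100, 100, 100, 98, 96, 104, 118, 135, 145, 156, 167, 177, 187, 195, 203, 211, 216, 221, 225, 227, 231, 234, 238, 240, 243, 243, 244, 245, 244, 241, 228, 201, 152, 92, 50, 43, 33, 30, 33, 34, 41, 44, 68, 99, 121, 129, 130, 130, 130, 126, 126, 127]
256 [99, 99, 99, 98, 95, 96, 97, 97, 95, 94, 97, 95, 95, 103, 116, 131, 144, 154, 165, 176, 186, 193, 200, 207, 215, 219, 224, 228, 230, 232, 237, 239, 242, 244, 243, 239, 215, 162, 86, 45, 40, 41, 46, 41, 41, 41, 43, 38, 39, 38, 53, 79, 108, 118, 127, 128, 130, 131, 132, 136]
260 [100, 97, 97, 97, 99, 101, 97, 101, 100, 99, 99, 94, 94, 97, 109, 129, 143, 154, 164, 175, 184, 195, 201, 207, 214, 220, 224, 228, 229, 233, 236, 240, 242, 244, 243, 237, 214, 159, 83, 49, 45, 48, 44, 42, 40, 42, 46, 46, 43, 51, 
[... 316 characters left out ...]
 [95, 95, 95, 87, 73, 50, 35, 30, 24, 29, 30, 30, 33, 34, 28, 36, 34, 26, 33, 37, 33, 44, 33, 43, 41, 46, 41, 38, 42, 43, 41, 43, 42, 45, 45, 46, 45, 45, 46, 42, 41, 45, 44, 45, 44, 40, 41, 42, 35, 40, 44, 57, 88, 130, 151, 160, 157, 161, 158, 159]
ends [139.70804284 319.33425415] [298.59460228 319.23030568] tube edges [225.4459365  336.18813327] [225.43054301 302.36808809]
0.8 [256.6 335.3] edges 329.6 340.7
0.9 [256.  336.7] edges 331.7 341.4
1.0 [255.3 337.9] edges 333.7 341.9
1.1 [254.6 338.8] edges 335.4 342.1
1.2 [253.9 339.6] edges 337.0 342.1
1.3 [253.2 340.2] edges 338.4 341.9
1.4 [252.4 340.5] edges 339.6 341.4
1.5 [251.7 340.7] edges 340.6 340.7
1.6 [250.9 340.6] edges 341.3 339.9
```

View pics/w1c.png

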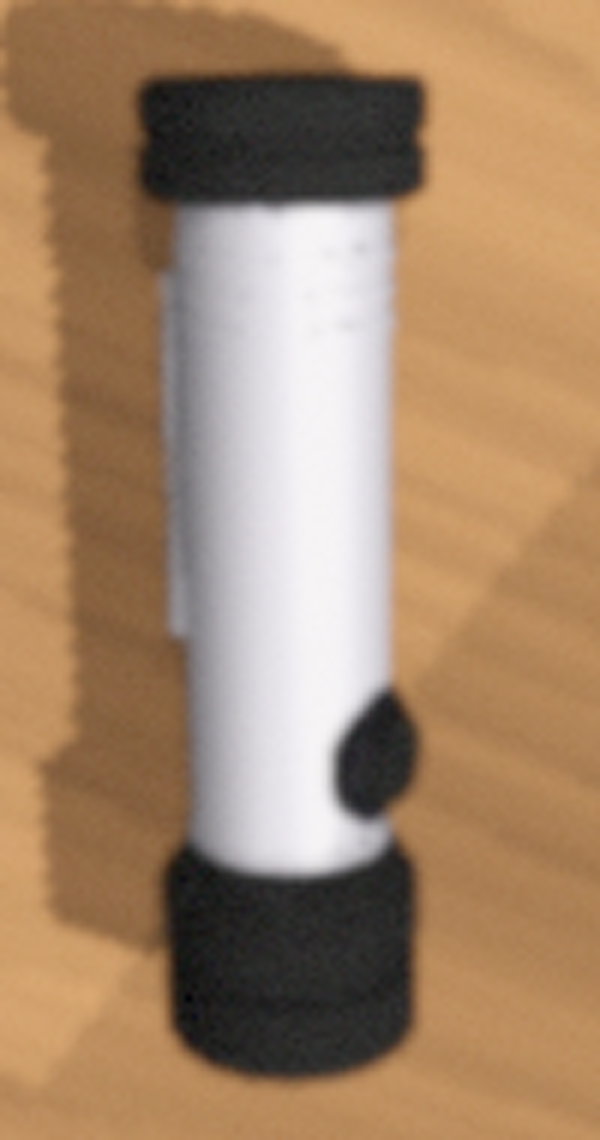

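Wrist view: the torch axis runs at column ≈318, aligned with the tool. The button is at (256,331), on its +y side, tilted about 1 rad, and the clip edge shows opposite at (230,298). I'll lower the open fingers astride the tube.

>>> step_arm --moves '[1, 0.04, -0.0015, 0, 0, 1, 0.08, -0.0015, 0, 0, 1, 0.11, -0.0015, 0, 0, 1, 0.13, -0.0015, 0, 0, 1, 0.15, -0.0015, 0, 0, 1, 0.165, -0.0015, 0, 0, 1, 0.175, -0.0015, 0, 0, 1, 0.182, -0.0015, 0, 0, 1, 0.185, -0.0015, 0, 0, 1, 0.185, -0.0015, 0, 0]' --newtons 20

```text
t: 5.2
tool_pos: [0.5235, -0.0052, 0.0095]
ee_rot: [-0.142, 0.693, 0.142, 0.693]
force: [1.1, 0.2, 1.0]
width: 0.0855
```

```bash
python3 - <<'E'
from fit import *
im=r.get_image('wrist');save(im,'w2.png')
E
```

```text
(no output)
```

View pics/w2.png

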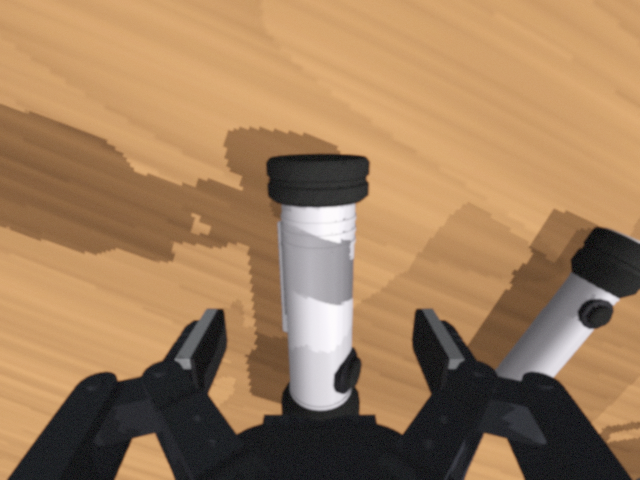

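Wrist view: the tube is centred between the open fingers at column ≈320, with the button at (373,347) still on the left (+y) side. I'll narrow the jaws to a loose cage, then push right slowly.

>>> step_arm --moves '[0.7, 0, 0, 0, 0, 0.6, 0, 0, 0, 0, 0.5, 0, 0, 0, 0, 0.5, 0, 0, 0, 0, 0.5, 0, 0, 0, 0, 0.5, 0, -0.001, 0, 0, 0.5, 0, -0.002, 0, 0, 0.5, 0, -0.003, 0, 0, 0.5, 0, -0.004, 0, 0, 0.5, 0, -0.004, 0, 0]'

```text
t: 6.25
tool_pos: [0.5249, -0.009, 0.0094]
ee_rot: [-0.142, 0.693, 0.142, 0.693]
force: [0.6, -0.0, 0.2]
width: 0.0427
```

```bash
python3 - <<'E'
from fit import *
im=r.get_image('wrist');save(im,'w3.png')
E
```

```text
(no output)
```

View pics/w3.png

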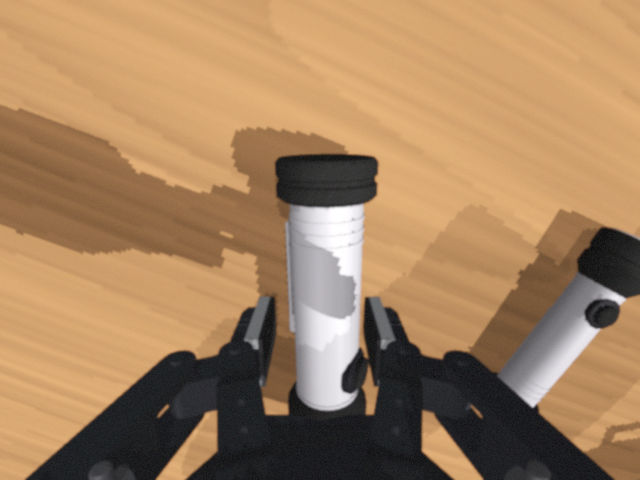

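The button at (373,355) lies well forward of the pads, and the left pad is about 2 mm from the tube. I'll push slowly.

>>> step_arm --moves '[0.5, 0, -0.002, 0, 0, 0.5, 0, -0.004, 0, 0, 0.5, 0, -0.006, 0, 0, 0.5, 0, -0.009, 0, 0, 0.5, 0, -0.012, 0, 0, 0.5, 0, -0.014, 0, 0, 0.5, 0, -0.016, 0, 0, 0.5, 0, -0.018, 0, 0, 0.5, 0, -0.019, 0, 0, 0.5, 0, -0.02, 0, 0]'

```text
t: 7.3
tool_pos: [0.5327, -0.0273, 0.0094]
ee_rot: [-0.142, 0.693, 0.142, 0.693]
force: [1.0, 0.9, -0.6]
width: 0.0429
```

```bash
python3 - <<'E'
from fit import *
im=r.get_image('wrist');save(im,'w4.png')
E
```

```text
(no output)
```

View pics/w4.png

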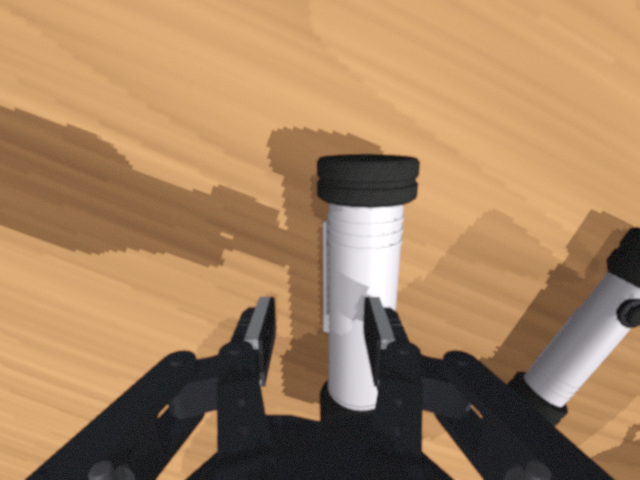

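```bash
python3 - <<'E'
from fit import *
s=r.state(); print(s['tool_pos'],s['q'],s['force'])
im=r.get_image('wrist'); T=np.array(im['tool_from_camera']);print(im['fx'],im['fy'],im['cx'],im['cy'],np.array(im['dist']))
def pj(X):
    c=T[:3,:3].T@(np.array(X)-T[:3,3]); q,_=cv2.projectPoints(c.reshape(1,3),np.zeros(3),np.zeros(3),K(im),np.array(im['dist']));return q.ravel()[::-1].round(0)
for x in (0,-.005,-.01,-.02,-.03,-.04,-.06): print(x,[pj([x,.021,z]) for z in (-.011,0,.011)])
p=r.get_image('side');save(p,'s4.png',(200,340,250,400),5)
E
```

```text
[ 0.53280545 -0.02746317  0.00940363] [-2.13714456e-01  3.49400192e-01  1.78891525e+00 -1.17555039e-04
  1.00314107e+00 -2.18760287e+00] [ 0.13608339 -0.30481935 -0.55890421]
330.69023198048296 330.69023198048296 319.16789289049467 243.14652455001414 [-0.04808537  0.          0.          0.          0.        ]
0 [array([262., 356.]), array([279., 355.]), array([296., 354.])]
-0.005 [array([265., 357.]), array([283., 356.]), array([300., 355.])]
-0.01 [array([269., 358.]), array([287., 357.]), array([304., 356.])]
-0.02 [array([276., 360.]), array([295., 359.]), array([313., 358.])]
-0.03 [array([285., 362.]), array([304., 361.]), array([323., 360.])]
-0.04 [array([294., 365.]), array([315., 363.]), array([334., 362.])]
-0.06 [array([317., 371.]), array([340., 369.]), array([361., 368.])]
```

View pics/s4.png

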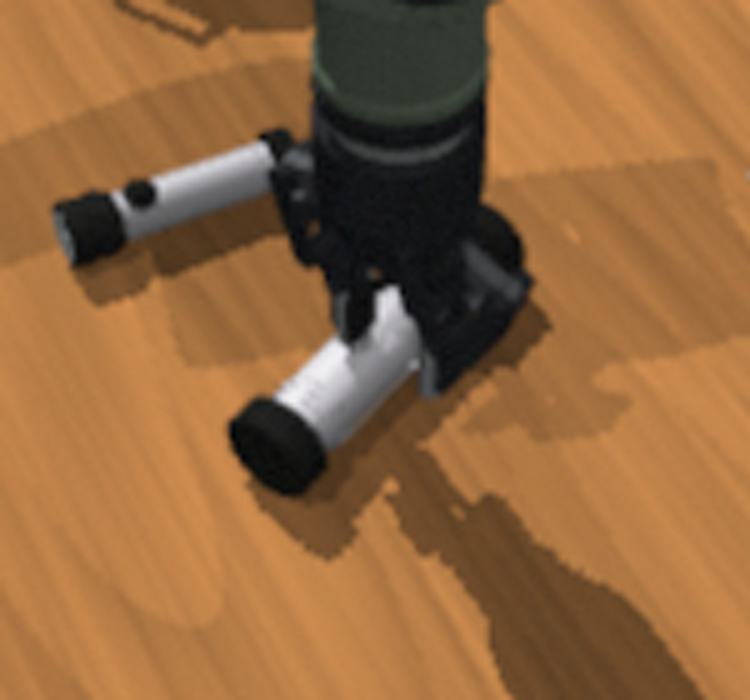

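```bash
python3 - <<'E'
from fit import *
s=r.state(); R=Ro.from_quat(s['ee_rot']).as_matrix();p=s['tool_pos'].__array__()
im=r.get_image('side')
for y in (.021,-.021):
  for x in (0,-.01,-.02,-.03,-.04,-.05): print(y,x,[((proj(im,p+R@np.array([x,y,z]))-[200,250])*5).round() for z in (-.011,.011)])
m=np.array([.537,.0015,.025]);h=.403;ax=np.array([np.cos(h),np.sin(h),0]);
for d in (-.09,0,.09):print((proj(im,m+d*ax)-[200,250])*5)
save(im,'s4b.png',(120,300,250,400),4)
t=r.get_image('top');save(t,'t4.png',(190,285,270,390),6)
E
```

```text
0.021 0 [array([397., 345.]), array([369., 373.])]
0.021 -0.01 [array([385., 345.]), array([357., 373.])]
0.021 -0.02 [array([372., 345.]), array([344., 373.])]
0.021 -0.03 [array([359., 344.]), array([332., 373.])]
0.021 -0.04 [array([347., 344.]), array([319., 373.])]
0.021 -0.05 [array([334., 344.]), array([306., 373.])]
-0.021 0 [array([440., 412.]), array([412., 440.])]
-0.021 -0.01 [array([428., 412.]), array([400., 440.])]
-0.021 -0.02 [array([416., 412.]), array([387., 441.])]
-0.021 -0.03 [array([403., 413.]), array([375., 441.])]
-0.021 -0.04 [array([391., 413.]), array([362., 441.])]
-0.021 -0.05 [array([378., 413.]), array([349., 442.])]
[457.12215905 253.12728623]
[340.69760831 372.39281268]
[233.88081408 481.80580544]
```

View pics/t4.png

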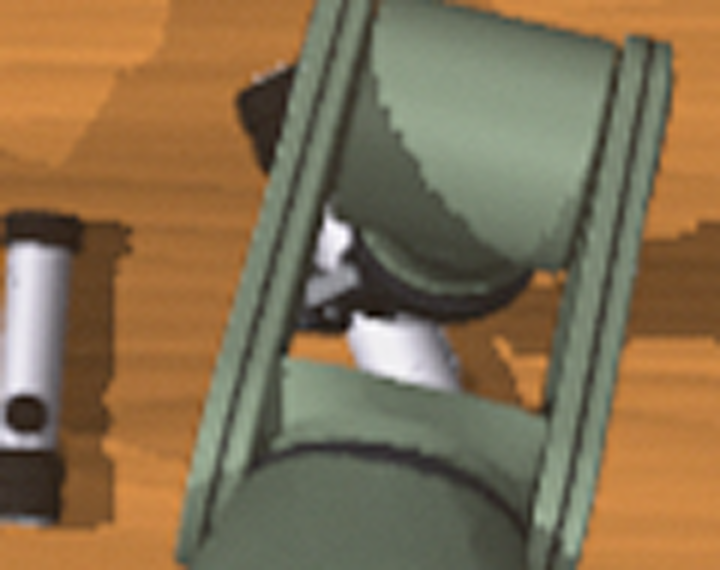

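```bash
python3 - <<'E'
from fit import *
im=r.get_image('wrist');save(im,'w4c.png',(270,430,220,430),3.8)
E
```

```text
(no output)
```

View pics/w4c.png

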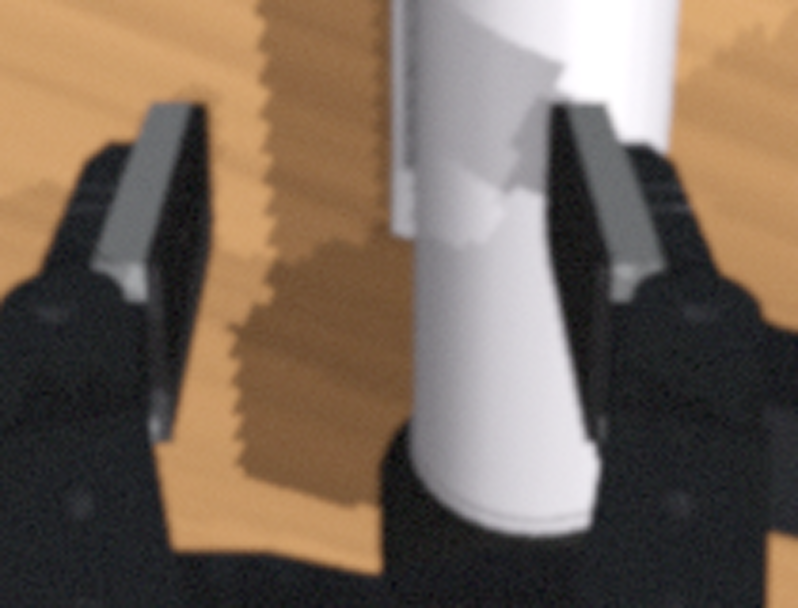

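View pics/s4b.png

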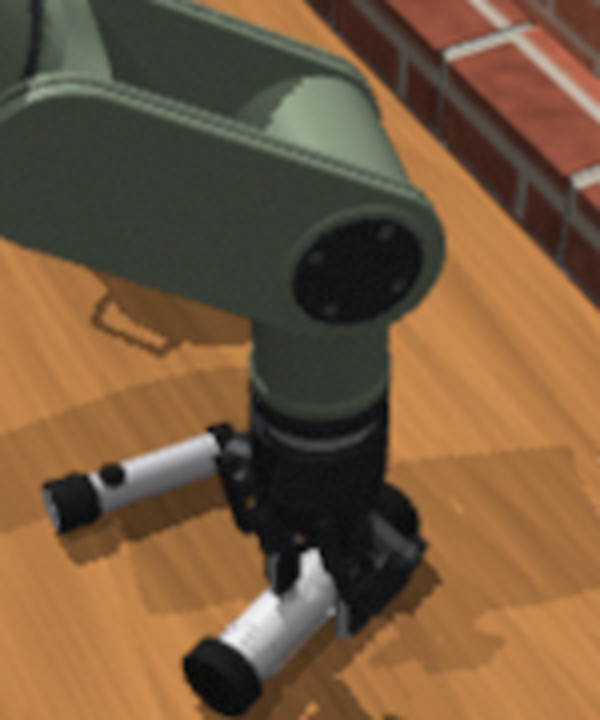

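The pads passed over the tube without contact. Both cameras put the pad tips about 40 mm behind the nominal TCP at half opening. I'll lift and look at the shut fingers to calibrate that.

>>> step_arm --moves '[0.5, -0.02, 0, 0, 0, 0.5, -0.05, 0, 0, 0, 0.2, -0.08, 0, 0, 0, 0, -0.1, 0, 0, 0, 0, -0.1, 0, 0, 0, 0, -0.1, 0.01, 0, 0, 0, -0.1, 0.022, 0, 0, 0, -0.1, 0.022, 0, 0, 0, -0.1, 0.022, 0, 0, 0, -0.1, 0.022, 0, 0]'

```text
t: 8.6
tool_pos: [0.5237, -0.0068, 0.1087]
ee_rot: [-0.142, 0.693, 0.142, 0.692]
force: [0.9, 0.6, -0.3]
width: 0.0003
```

```bash
python3 - <<'E'
from fit import *
s=r.state();print(s['tool_pos'])
im=r.get_image('wrist');save(im,'w5.png')
im=r.get_image('side');save(im,'s5.png',(120,300,250,450),4)
R=Ro.from_quat(s['ee_rot']).as_matrix()
for x in (0,-.019,-.04):print((proj(im,s['tool_pos']+R@np.array([x,0,0]))-[120,250])*4)
E
```

```text
[ 0.52366088 -0.00684624  0.10869392]
[521.28409626 284.20546734]
[499.57147784 284.01669832]
[474.84453748 283.80174431]
```

View pics/w5.png

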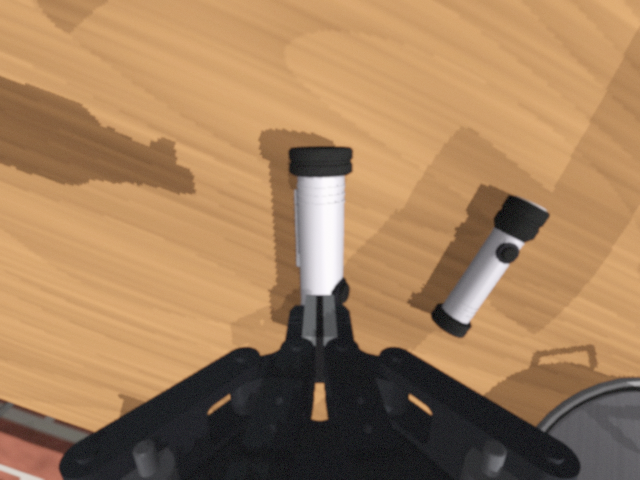

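View pics/s5.png

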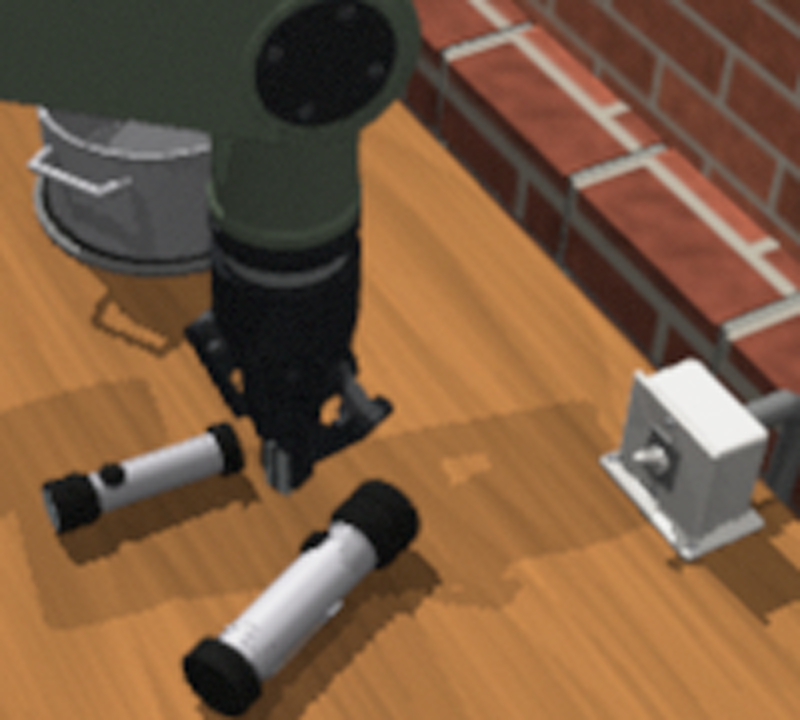

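Seen from the side, the shut tips are at (490,285) in the crop, while the nominal TCP projects to (521,284). The real tips are therefore about 36–38 mm short of the reported TCP in both cameras. I'll allow for that, descend to a TCP z of about -0.030 (tips ≈ +0.010), and watch the force.

>>> step_arm --moves '[0.8, 0, 0, 0, 0, 0.8, 0.01, 0.0005, 0, 0, 0.8, 0.03, 0.0005, 0, 0, 0.8, 0.05, 0.0005, 0, 0, 0.8, 0.07, 0.0005, 0, 0, 0.8, 0.085, 0.0005, 0, 0, 0.8, 0.1, 0.0005, 0, 0, 0.8, 0.11, 0.0005, 0, 0, 0.8, 0.118, 0.0005, 0, 0, 0.8, 0.12, 0.0005, 0, 0]'

```text
t: 9.7
tool_pos: [0.5231, -0.0065, -0.0117]
ee_rot: [-0.141, 0.693, 0.142, 0.692]
force: [0.1, 0.1, 1.0]
width: 0.0681
```

```bash
python3 - <<'E'
from fit import *
im=r.get_image('wrist');save(im,'w6.png')
im=r.get_image('side');save(im,'s6.png',(200,320,250,400),5)
E
```

```text
(no output)
```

View pics/w6.png

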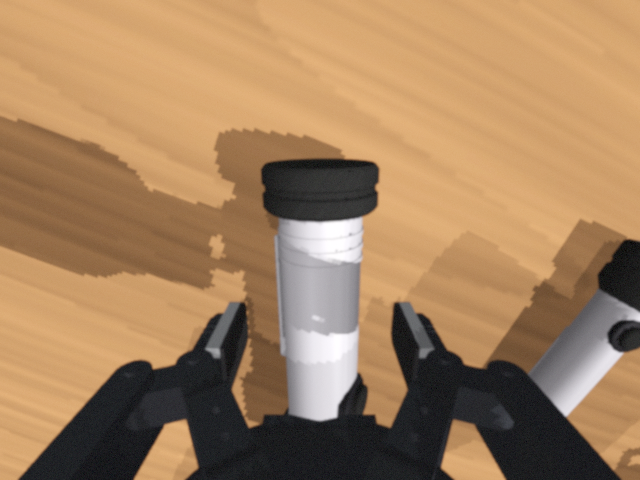

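View pics/s6.png

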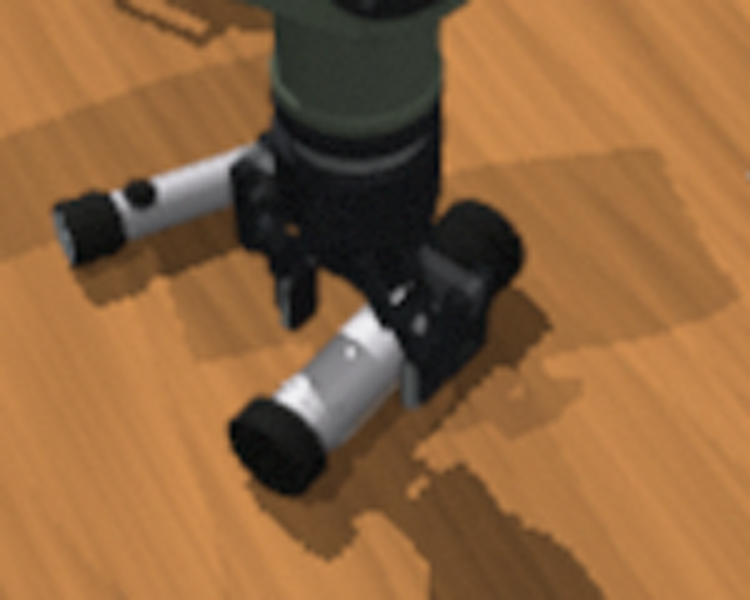

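Now the pads clearly straddle the tube. I'll go 18 mm further down, narrow the cage, and push gently by a few mm to find contact.

>>> step_arm --moves '[0.8, 0.006, 0, 0, 0, 0.8, 0.012, 0, 0, 0, 0.8, 0.017, 0, 0, 0, 0.65, 0.019, 0, 0, 0, 0.5, 0.019, 0, 0, 0, 0.5, 0.019, 0, 0, 0, 0.5, 0.019, 0, 0, 0, 0.5, 0.019, 0, 0, 0, 0.5, 0.019, -0.001, 0, 0, 0.5, 0.019, -0.002, 0, 0]'

```text
t: 10.8
tool_pos: [0.5247, -0.0084, -0.0295]
ee_rot: [-0.142, 0.693, 0.142, 0.693]
force: [0.1, -0.2, -0.9]
width: 0.0427
```

>>> step_arm --moves '[0.5, 0, -0.001, 0, 0, 0.5, 0, -0.002, 0, 0, 0.5, 0, -0.004, 0, 0, 0.5, 0, -0.006, 0, 0, 0.5, 0, -0.008, 0, 0, 0.5, 0, -0.01, 0, 0, 0.5, 0, -0.011, 0, 0, 0.5, 0, -0.012, 0, 0, 0.5, 0, -0.012, 0, 0, 0.5, 0, -0.012, 0, 0]'

```text
t: 11.8
tool_pos: [0.5293, -0.0194, -0.0296]
ee_rot: [-0.142, 0.693, 0.142, 0.693]
force: [-0.0, -0.4, 0.6]
width: 0.0427
```

```bash
python3 - <<'E'
from fit import *
im=r.get_image('wrist');save(im,'w7.png')
E
```

```text
(no output)
```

View pics/w7.png

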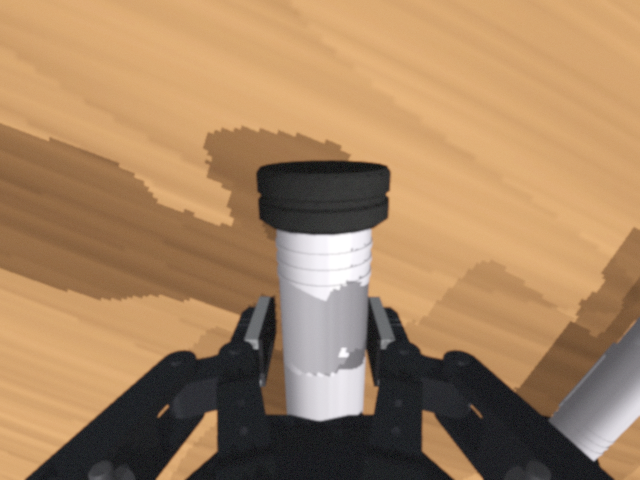

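The torch now rolls with the cage, with the tube's left side against the pad at column ≈370. It has moved about 11.7 mm (0.47 rad). I'll push 10 mm more; gripping will then centre it by about 2.9 mm.

>>> step_arm --moves '[0.5, 0, -0.001, 0, 0, 0.5, 0, -0.0025, 0, 0, 0.5, 0, -0.004, 0, 0, 0.5, 0, -0.0055, 0, 0, 0.5, 0, -0.007, 0, 0, 0.5, 0, -0.0085, 0, 0, 0.5, 0, -0.0095, 0, 0, 0.5, 0, -0.01, 0, 0, 0.5, 0, -0.01, 0, 0, 0.5, 0, -0.01, 0, 0]'

```text
t: 12.85
tool_pos: [0.5333, -0.0286, -0.0296]
ee_rot: [-0.142, 0.693, 0.142, 0.693]
force: [-0.3, -0.1, -0.6]
width: 0.0427
```

>>> step_arm --moves '[0.48, 0, 0, 0, 0, 0.46, 0, 0, 0, 0, 0.44, 0, 0, 0, 0, 0.42, 0, 0, 0, 0, 0.4, 0, 0, 0, 0, 0.4, 0, 0, 0, 0, 0.4, 0, 0, 0, 0, 0.4, 0, 0, 0, 0, 0.4, 0, 0, 0, 0, 0.4, 0, 0, 0, 0]' --newtons 20

```text
t: 13.85
tool_pos: [0.5334, -0.0287, -0.0295]
ee_rot: [-0.142, 0.693, 0.142, 0.693]
force: [-2.3, -0.9, 2.2]
width: 0.036
```

```bash
python3 - <<'E'
from fit import *
im=r.get_image('wrist');save(im,'w8.png')
im=r.get_image('side');save(im,'s8.png',(200,320,250,400),5)
im=r.get_image('top');save(im,'t8.png',(120,285,270,410),5)
for l in ['switch_mid']:print(r.mark_of('top',l))
s=r.state();R=Ro.from_quat(s['ee_rot']).as_matrix();print(s['tool_pos'],np.arctan2(R[1,2],R[0,2]))
E
```

```text
[{'at': [140.0, 341.9], 'conf': 0.79}]
[ 0.53338704 -0.02872715 -0.02950088] 0.4032081513040795
```

View pics/s8.png

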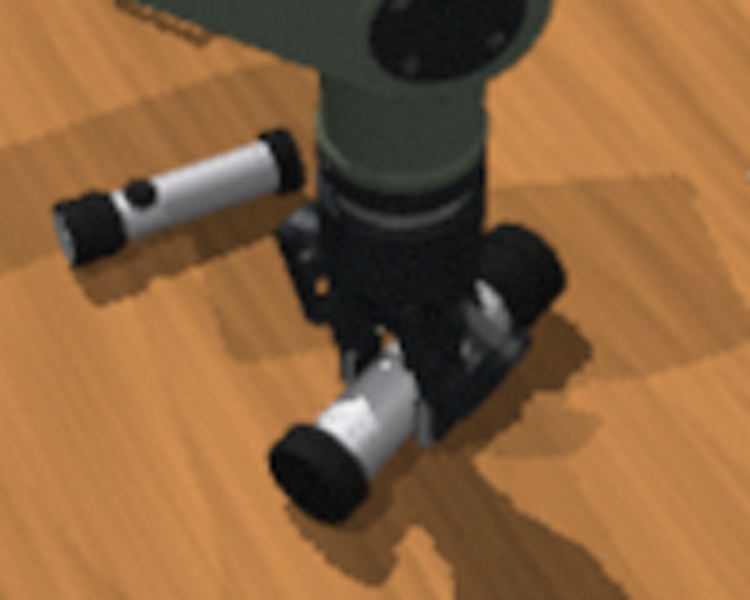

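View pics/t8.png

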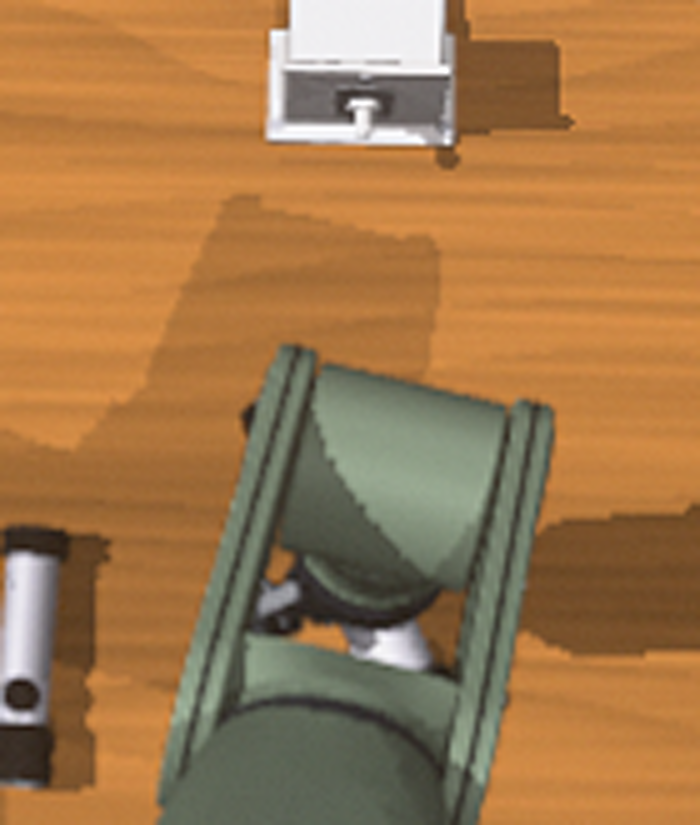

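Gripped at 36 mm. Heading 0.403 at y = -0.0287 and switch at about (0.784,-0.024), so I'll yaw +0.40 about the tool axis to bring the lens onto it.

>>> step_arm --moves '[0.4, 0, 0, 0, 0.02, 0.4, 0, 0, 0, 0.06, 0.4, 0, 0, 0, 0.11, 0.4, 0, 0, 0, 0.16, 0.4, 0, 0, 0, 0.21, 0.4, 0, 0, 0, 0.26, 0.4, 0, 0, 0, 0.31, 0.4, 0, 0, 0, 0.36, 0.4, 0, 0, 0, 0.39, 0.4, 0, 0, 0, 0.4]'

```text
t: 15.05
tool_pos: [0.5336, -0.0286, -0.0295]
ee_rot: [-0.001, 0.707, 0.001, 0.707]
force: [1.4, 0.3, 2.2]
width: 0.0363
```

>>> step_arm --moves '[0.4, 0, 0, 0, 0, 0.4, 0, 0, 0, 0, 0.5, 0, 0, 0, 0, 0.6, 0, 0, 0, 0, 0.7, 0, 0, 0, 0, 0.7, -0.01, 0, 0, 0, 0.7, -0.03, 0, 0, 0, 0.7, -0.06, 0, 0, 0, 0.7, -0.09, 0, 0, 0, 0.7, -0.11, 0, 0, 0]'

```text
t: 16.05
tool_pos: [0.5346, -0.0289, 0.0834]
ee_rot: [-0.001, 0.706, 0.001, 0.708]
force: [0.0, -0.3, -0.8]
width: 0.0594
```

```bash
python3 - <<'E'
from fit import *
s=r.state();R=Ro.from_quat(s['ee_rot']).as_matrix();print(s['t'],s['tool_pos'],np.arctan2(R[1,2],R[0,2]))
im=r.get_image('wrist');save(im,'w9.png')
im=r.get_image('side');save(im,'s9.png',(190,330,250,430),4)
E
```

```text
16.05 [ 0.53459642 -0.02890149  0.08342065] 0.003192497835274864
```

View pics/w9.png

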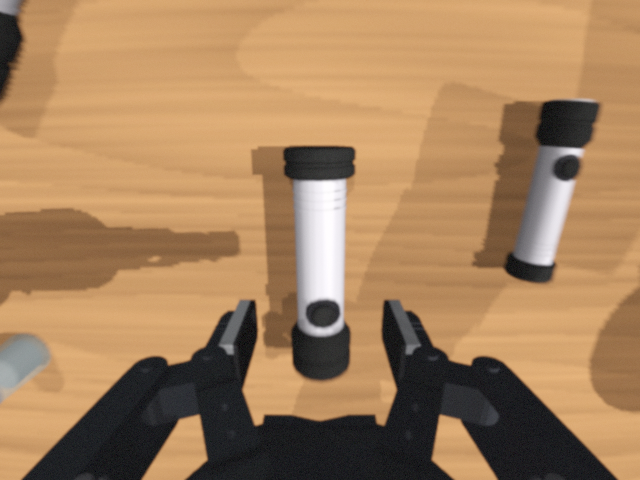

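View pics/s9.png

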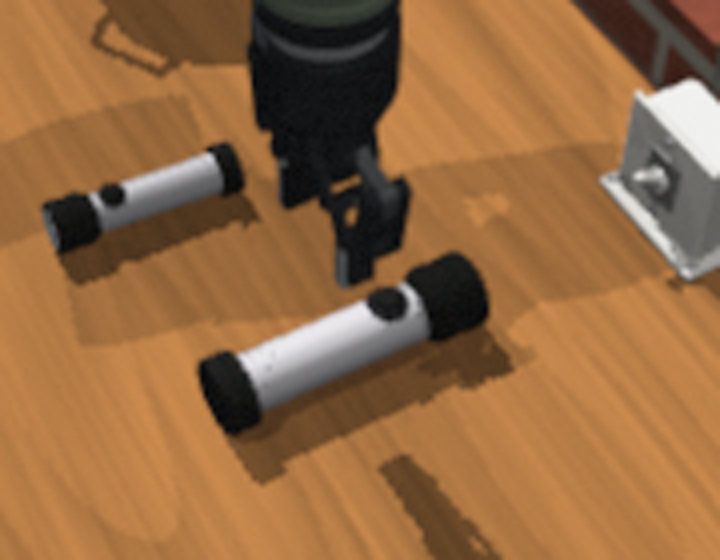

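The button is now uppermost: wrist view (314,323) against a tube centre at column ≈321, about 0.07 rad off. Next is the exact press position.

```bash
python3 - <<'E'
from fit import *
s=r.state()
im=r.get_image('wrist');b=None
for d in r.mark_of('wrist','button_top'): print(np.round(d['at'],1),d['conf'],onz(im,d['at'],.049,s))
print(onz(im,(313.5,323),.049,s))
tl=onz(im,(161,319.5),.025,s);hd=onz(im,(350,321.5),.025,s);print(tl,hd)
t=r.get_image('top')
for d in r.mark_of('top','switch_mid'): print(d['at'],onz(t,d['at'],.048))
si=r.get_image('side')
for d in r.mark_of('side','switch_mid'):
    o,v=ray(si,d['at']);print(d['at'],o+v*(.048-o[2])/v[2])
for d in r.mark_of('side','button_top'):
    o,v=ray(si,d['at']);print(d['at'],d['conf'],o+v*(.049-o[2])/v[2])
E
```

```text
[312.7 327.1] 0.68 [ 0.58165101 -0.02366568  0.049     ]
[ 0.58234703 -0.02670652  0.049     ]
[ 0.47409624 -0.02967781  0.025     ] [ 0.63364439 -0.02742325  0.025     ]
[142.9, 342.5] [ 0.77619779 -0.02397585  0.048     ]
[232.6, 412.8] [ 0.78484874 -0.01885686  0.048     ]
[274.2, 335.3] [ 0.5426097  -0.04280285  0.048     ]
[375.6, 292.8] 0.68 [ 0.3446981  -0.22555735  0.049     ]
[262.5, 344.3] 0.5 [ 0.57884382 -0.02249423  0.049     ]
```

>>> step_arm --moves '[0, 0, 0, 0.01, 0, 0, 0, 0.0015, 0.025, 0, 0, 0, 0.0015, 0.04, 0, 0, 0, 0.0015, 0.047, 0, 0, 0.01, 0.0015, 0.047, 0, 0, 0.025, 0.0015, 0.047, 0, 0, 0.04, 0.0015, 0.047, 0, 0, 0.05, 0.0015, 0.047, 0, 0, 0.055, 0.0015, 0.047, 0, 0, 0.055, 0.0015, 0.047, 0]'

```text
t: 17.5
tool_pos: [0.579, -0.0268, 0.0239]
ee_rot: [-0.001, 0.708, 0.001, 0.706]
force: [-0.3, 0.2, 0.8]
width: -0.0002
```

```bash
python3 - <<'E'
from fit import *
s=r.state();R=Ro.from_quat(s['ee_rot']).as_matrix();print(s['t'],s['tool_pos'],R[:,0])
im=r.get_image('wrist');save(im,'w10.png')
im=r.get_image('side');save(im,'s10.png',(200,330,270,430),5)
E
```

```text
17.5 [ 0.57899335 -0.02678285  0.02393696] [-2.67956359e-03  5.28248770e-04 -9.99996270e-01]
```

View pics/w10.png

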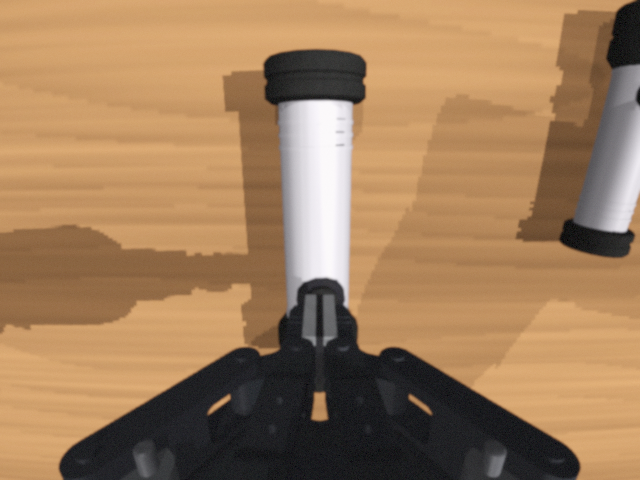

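View pics/s10.png

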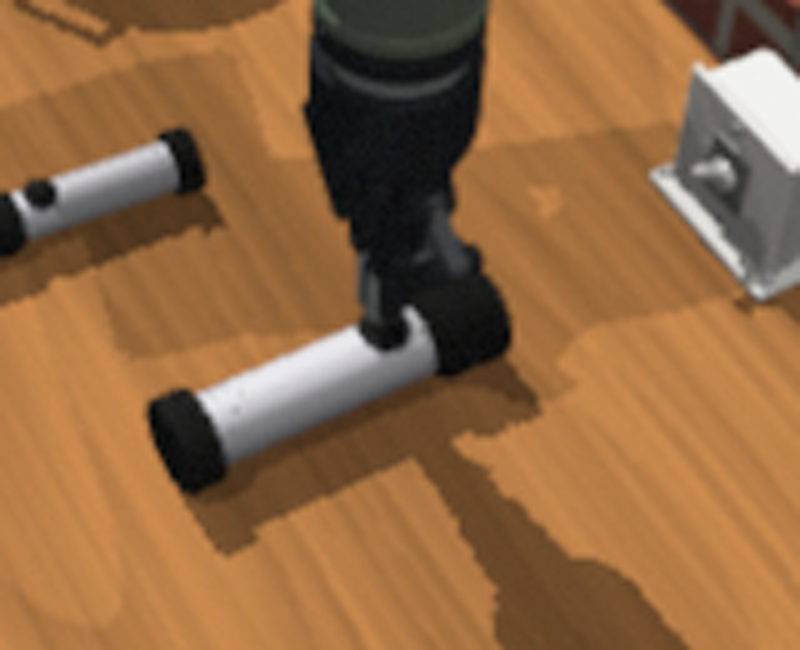

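The shut tips stand directly above the button (wrist columns both ≈321). I'll lower slowly with force checks.

>>> step_arm --moves '[0, 0.002, 0, 0.001, 0, 0, 0.004, 0, 0.001, 0, 0, 0.005, 0, 0.001, 0, 0, 0.006, 0, 0.001, 0, 0, 0.007, 0, 0.001, 0, 0, 0.008, 0, 0.001, 0, 0, 0.009, 0, 0.001, 0, 0, 0.01, 0, 0.001, 0, 0, 0.01, 0, 0.001, 0, 0, 0.01, 0, 0.001, 0]'

```text
t: 18.6
tool_pos: [0.5813, -0.027, 0.0153]
ee_rot: [-0.001, 0.707, 0.001, 0.707]
force: [-0.4, 0.6, 0.4]
width: 0.0003
```

>>> step_arm --moves '[0, 0.0005, 0, 0, 0, 0, 0.001, 0, 0, 0, 0, 0.0015, 0, 0, 0, 0, 0.002, 0, 0, 0, 0, 0.0025, 0, 0, 0, 0, 0.003, 0, 0, 0, 0, 0.0035, 0, 0, 0, 0, 0.004, 0, 0, 0, 0, 0.004, 0, 0, 0, 0, 0.004, 0, 0, 0]'

```text
t: 19.6
tool_pos: [0.5813, -0.0271, 0.0116]
ee_rot: [-0.001, 0.707, 0.001, 0.707]
force: [-1.4, -0.6, 3.2]
width: 0.0002
```

>>> step_arm --moves '[0, 0.0004, 0, 0, 0, 0, 0.0008, 0, 0, 0, 0, 0.0012, 0, 0, 0, 0, 0.0016, 0, 0, 0, 0, 0.002, 0, 0, 0, 0, 0.002, 0, 0, 0, 0, 0.002, 0, 0, 0, 0, 0.002, 0, 0, 0, 0, 0.002, 0, 0, 0, 0, 0.002, 0, 0, 0]'

```text
t: 20.6
tool_pos: [0.5814, -0.0271, 0.0098]
ee_rot: [-0.001, 0.707, 0.001, 0.707]
force: [-2.7, -0.4, 6.1]
width: 0.0002
```

>>> step_arm --moves '[0, 0.0003, 0, 0, 0, 0, 0.0006, 0, 0, 0, 0, 0.0009, 0, 0, 0, 0, 0.0012, 0, 0, 0, 0, 0.0015, 0, 0, 0, 0, 0.0015, 0, 0, 0, 0, 0.0015, 0, 0, 0, 0, 0.0015, 0, 0, 0, 0, 0.0015, 0, 0, 0, 0, 0.0015, 0, 0, 0]'

```text
t: 21.6
tool_pos: [0.5815, -0.0273, 0.009]
ee_rot: [-0.001, 0.707, 0.001, 0.707]
force: [-3.7, -1.4, 9.7]
width: 0.0002
```

```bash
python3 - <<'E'
from fit import *
im=r.get_image('wrist');save(im,'w11.png');s=r.state();print(s['tool_pos'],s['force'])
im=r.get_image('side');save(im,'s11.png',(190,330,270,470),4)
s=r.state();print(s['tool_pos'],s['force'],s['moment'])
E
```

```text
[ 0.58145875 -0.02736985  0.00896483] [-3.2047121  -0.53113695  9.96922353]
[ 0.58146292 -0.02736386  0.00894989] [-3.51751653 -0.24645164 10.33898249] [-0.19561079  0.70133268  0.00953278]
```

View pics/w11.png

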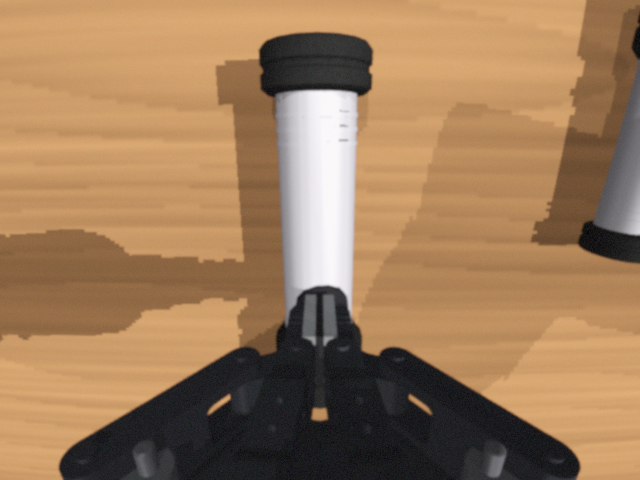

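View pics/s11.png

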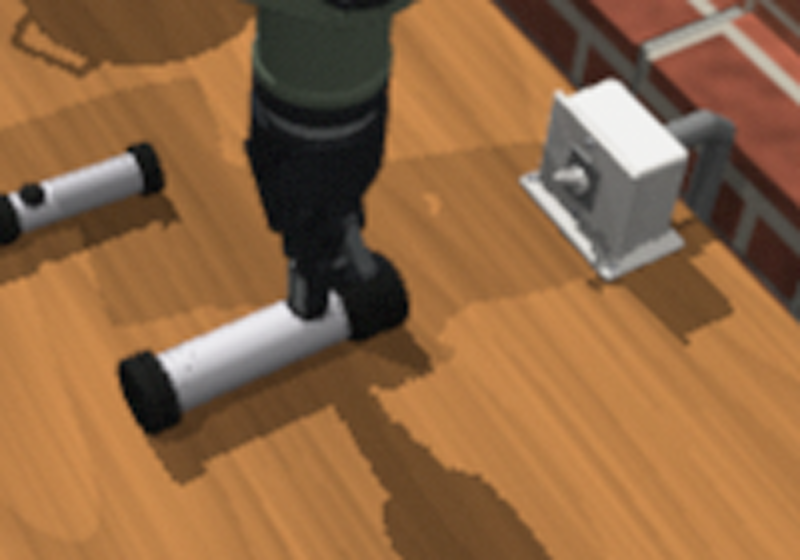

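The force rose at about 1.6 N/mm (spring), then stiffened at about 7 N, so the button is home. I'll press slightly more for margin and then check aim.

>>> step_arm --moves '[0, 0.0003, 0, 0, 0, 0, 0.0006, 0, 0, 0, 0, 0.001, 0, 0, 0, 0, 0.001, 0, 0, 0, 0, 0.001, 0, 0, 0, 0, 0.001, 0, 0, 0, 0, 0.001, 0, 0, 0, 0, 0.001, 0, 0, 0, 0, 0.001, 0, 0, 0, 0, 0.001, 0, 0, 0]'

```text
t: 22.7
tool_pos: [0.5816, -0.0276, 0.0088]
ee_rot: [-0.002, 0.707, 0.001, 0.707]
force: [-6.7, -1.2, 14.0]
width: -0.0
```

```bash
python3 - <<'E'
from fit import *
s=r.state();print(s['t'],s['tool_pos'],s['force'],s['q'])
im=r.get_image('wrist')
tl=onz(im,(65,316),.025,s);print('tail',tl,'tube fwd',onz(im,(280,319.5),.0435,s))
# aim: tube edges rows
p=im['pixels'].astype(int).sum(2)/3
for row in (150,250):
    c=np.where(p[row,250:390]>200)[0]+250;print(row,c.min(),c.max(),onz(im,(row,(c.min()+c.max())/2),.035,s))
im=r.get_image('top');save(im,'t12.png',(120,285,270,410),5)
E
```

```text
22.7 [ 0.58156035 -0.02764237  0.00877697] [-6.7389413  -1.23339461 14.00083562] [-1.95423312e-01  4.35682533e-01  1.66449744e+00 -1.27338008e-03
  1.04101168e+00 -1.76901232e+00]
tail [ 0.46988116 -0.02968443  0.025     ] tube fwd [ 0.56574237 -0.02779961  0.0435    ]
150 295 354 [ 0.50603524 -0.02577844  0.035     ]
250 298 352 [ 0.55354797 -0.02514048  0.035     ]
```

View pics/t12.png

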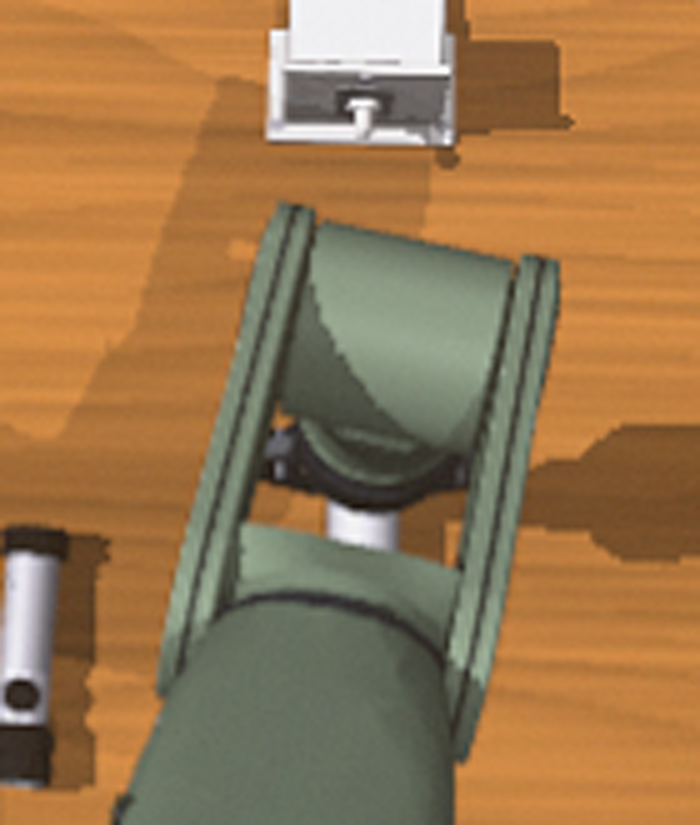

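```bash
python3 -c "
from h import *
print(r.sign_off());print(r.state()['force'],r.state()['tool_pos'])"
```

```text
the job is handed in; nothing more can be done
None
the job is handed in; nothing more can be done
```

I rolled the middle-sized torch about 1 rad until its button was uppermost and turned it to face the switch base. The shut fingers were pressing its button home when I handed the job in. It finished at about 23 s, and the interface gave no verdict.

**Last checks:**
- **Button uppermost:** it was about 0.07 rad from straight up, seen before pressing. After that the fingers hid it.
- **Aim:** the torch axis meets the plate within a few mm of the middle of the switch base (y ≈ -0.024 for both), going by the wrist and top cameras. The side camera put the base about 5 mm further left. Both are well inside the 45 mm allowed.
- **Button pressed:** the last reading was 14 N upward. The force had risen at about 1.6 N/mm like the spring, then stiffened at about 7 N. I could not read the button travel directly.
- **Sideways load:** that reading also showed about 7 N along x, but the torch did not visibly move.
- **Other things:** I never touched the pot, trivet, measuring cup or salt shaker, and no camera view showed any of them moved.

**What disagreed:** in both the wrist and side pictures the real fingertips sit about 37 mm short of the reported TCP. Because of that my first push passed over the tube without touching it. I corrected for it from then on.

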